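# Step-stack the washed prep trays to air

## Task

Stack the three washed prep trays on the beech drying stand so that they can air, one after the other: the deep red one first, then the yellow, then the shallow white one on top. Turn each tray end for end to the piece it sits on (its lip over the end away from that piece's lip) and let its foot drop into the opening below, so that the stack steps to and fro and each lower lip is left showing as a ledge. Leave the stack standing free, and do not shift or tip the other loose things on the counter.

Things in the scene. Friction and masses are not known exactly. Their poses are not given: they have to be found in the camera images.
- stand: the beech drying stand, fixed to the counter, 40 mm high; its upper part is shaped just like a tray (140 x 60 mm, 6 mm rim, lip deck at +x, opening 88 x 48 mm centred at x = -20 mm); a base plate 150 x 76 x 12 mm at the bottom. Origin: centre of its underside, z up. (Fixed cabinet, 240 mm tall, at the left beyond y = 0.48 m)
- stand_lip (a point): (black strip near its outer end) the middle of the stand's lip deck, on its upper face: 47 mm from its origin along its +x, 40 mm up
- deep: the deepest prep tray, red, 140 (x) x 60 (y) x 50 mm high in all, 6 mm walls, 0.2 kg. Origin: centre of its underside, z up. A black foot 78 x 38 x 5 mm is centred under it. Its +x end is closed by a flat lip deck 46 mm long, level with the rim; the rest is an opening 88 x 48 mm centred at x = -20 mm, for the next tray's foot (5 mm play all round; that tray's body then rests on this rim)
- deep_lip (a point): (black strip near its outer end) the middle of the deep tray's lip deck, on its upper face: 47 mm from its origin along its +x, 50 mm up
- medium: the middle prep tray, yellow, 140 (x) x 60 (y) x 42 mm high in all, 6 mm walls, 0.2 kg. Origin: centre of its underside, z up. A black foot 78 x 38 x 5 mm is centred under it. Its +x end is closed by a flat lip deck 46 mm long, level with the rim; the rest is an opening 88 x 48 mm centred at x = -20 mm, for the next tray's foot (5 mm play all round; that tray's body then rests on this rim)
- medium_lip (a point): (black strip near its outer end) the middle of the middle tray's lip deck, on its upper face: 47 mm from its origin along its +x, 42 mm up
- shallow: the shallowest prep tray, white, 140 (x) x 60 (y) x 34 mm high in all, 6 mm walls, 0.2 kg. Origin: centre of its underside, z up. A black foot 78 x 38 x 5 mm is centred under it. Its +x end is closed by a flat lip deck 46 mm long, level with the rim; the rest is an opening 88 x 48 mm centred at x = -20 mm, for the next tray's foot (5 mm play all round; that tray's body then rests on this rim)
- shallow_lip (a point): (black strip near its outer end) the middle of the shallow tray's lip deck, on its upper face: 47 mm from its origin along its +x, 34 mm up
- mill: glass pepper mill with a steel top, upright, 46 mm across, 135 mm tall, close beside the red tray; origin under its centre. Bystander
- salt: white salt pot with a steel cap, 40 mm across, 58 mm tall, close beside the yellow tray; origin under its centre. Bystander
- timer: orange kitchen timer, 40 mm across, 53 mm tall, close beside the white tray; origin under its centre. Bystander
- bowl: cobalt ceramic bowl, 130 mm across, 60 mm tall; origin under its centre. Bystander
- oil: amber oil bottle, 58 mm across, 170 mm tall; origin under its centre. Bystander
- pin: short cherry rolling pin lying along its own x, 280 mm long over the handles, barrel 190 mm long and 44 mm thick; origin on the counter under its middle. Bystander
- scraper: steel bench scraper lying flat, blade 100 x 140 mm (x, y), its 24 mm thick wooden handle along y at x = 55 mm; origin on the counter under the blade's centre. Bystander
Things that resemble listed ones, but are neither listed nor needed, are in the scene too. There is more than one size of the medium; the job needs the smaller.

How it is judged:
On the way, in this order (a step that is already met when the one before it is completed fails the run):
1. the deep tray is seated on the stand, turned end for end to it, and let go (x of deep in the frame of stand between -0.027 and -0.013 m and y of deep in the frame of stand between -0.008 and 0.008 m and z of deep in the frame of stand between 0.032 and 0.038 m and x of deep_lip in the frame of stand below -0.055 m and angle between deep's own z axis and vertical below 0.06 rad and linear speed of deep below 0.02 m/s and contact force between deep and the fingers below 0.2 N), for 0.2 s.
2. the medium tray is seated on the deep tray, turned end for end to it, and let go (x of medium in the frame of deep between -0.027 and -0.013 m and y of medium in the frame of deep between -0.008 and 0.008 m and z of medium in the frame of deep between 0.042 and 0.048 m and x of medium_lip in the frame of deep below -0.055 m and angle between medium's own z axis and vertical below 0.06 rad and linear speed of medium below 0.02 m/s and contact force between medium and the fingers below 0.2 N), for 0.2 s.
3. the shallow tray is seated on the medium tray, turned end for end to it, and let go (x of shallow in the frame of medium between -0.027 and -0.013 m and y of shallow in the frame of medium between -0.008 and 0.008 m and z of shallow in the frame of medium between 0.034 and 0.04 m and x of shallow_lip in the frame of medium below -0.055 m and angle between shallow's own z axis and vertical below 0.06 rad and linear speed of shallow below 0.02 m/s and contact force between shallow and the fingers below 0.2 N), for 0.2 s.
At the end, for the whole second after the job is handed in: Red on stand, yellow on red, white on yellow. Each: foot down in the opening below (underside 5 mm under that rim, within 3), origin 20 mm (within 7) off that of the piece below, away from its lip, sideways within 8 mm, own lip at the opposite end, level within 0.06 rad, at rest, released (all of step 1 and all of step 2 and all of step 3); the robot touches nothing.
It fails at once if the pepper mill, salt pot or timer is shifted by more than 30 mm or tipped (distance of any of mill, salt, timer from where it was at the start of the episode above 0.03 m or angle between any of mill, salt, timer's own z axis and vertical above 0.4 rad).
It fails at once if the bowl or oil bottle is shifted by more than 30 mm or tipped (distance of any of bowl, oil from where it was at the start of the episode above 0.03 m or angle between any of bowl, oil's own z axis and vertical above 0.4 rad).
It fails at once if the rolling pin or bench scraper is shifted by more than 30 mm or tipped (distance of any of pin, scraper from where it was at the start of the episode above 0.03 m or angle between any of pin, scraper's own z axis and vertical above 0.4 rad).
It also fails if it takes over 70 s, if anything falls off the work surface, if the arm or the gripper's body presses on something with over 40 N, if the wrist force passes 120 N, or if a joint passes its speed limit or range.

## Robot

A 6-joint arm with a two-finger parallel gripper is mounted at the origin on the work surface. World frame = base frame: x ahead of the robot, y to its left, z up, the work surface at z = 0. Lengths are in m, angles in rad, forces in N, time in s.
With the tool pointing down it reaches from about 0.275 to 0.725 m from the base axis. Payload 15.9 kg.
Tool frame: the origin (TCP) lies on the mounting face of the last link; the fingertips stand 173 mm ahead of it and the grasp point (between the pads) lies 155 mm ahead of it; z points along the fingers, y is the line along which they close (so a half turn about z gives the same grasp; the last joint's range is limited). The gripper opens to 85 mm and grips with 20 to 120 N. Pads are 22 mm wide; open, the fingers measure 114 mm over their backs; the gripper's body (76 mm by 85 mm) begins 54 mm behind the grasp point. The pads swing forward as they close: fully open they stand 13 mm farther back than shut.
Start: joints at [-1.124, 0.213, -0.034, 1.323, 0, 1.571], TCP at [0.216, -0.451, 0.405] pointing down, gripper open.
Joint ranges: [-2.98, 2.98], [-0.74, 1.72], [-1.14, 1.35], [-2.1, 2.04], [-1.57, 1.44], [-3.14, 3.14]. Speed limits (rad/s): [1.89, 1.89, 2.39, 2.57, 3.14, 3.14].

## Interface

Orientations are given as a 3x3 rotation matrix whose columns are the frame's x, y, z axes.
In Python, from workcell import bot, eyes gives the robot as it stands.
- The arm moves only by the tool arm_command, never from a script. Its argument "increments" is a list of rows, each an object with "linear": the shift along the tool's x, y, z in cm, a list of three; "twist": the turn, a rotation vector about the tool's x, y, z in rad, a list of three. A call has 1 to 5 rows; each row is the pose to reach, as a shift and turn from the pose commanded when the call began, along the tool's axes at that moment; what a row does not reach only later rows make up. A row lasts 1/10 s, in which the tool goes at most 50 mm and 8.59 degrees, less where a joint would pass 70% of its speed; a pose out of reach is approached as far as the arm can. A call with a gripper value outside its range is refused whole. "hand" is the finger opening in cm, from 0 to 8.54, set as the call begins (left out, the last holds). The fingers move at their own pace and stop on an object; "grip_force" is the grip in N (left out, the last holds). Time passes only in rows, so rows that repeat a pose let the fingers close. It gives the time, the measured TCP pose, the force, the opening and the grip force at its end, in the units of the state.
- bot.state(): the state, without advancing time (a new reading comes with each control period).
- eyes.snapshot(name): name is "side" or "top" or "wrist"; returns a dict with "color" (384x512x3 uint8, red, green, blue), "range_z" (384x512 float32, m along the optical axis (not along the pixel's ray), 0 where there is no reading), "K" (3x3 intrinsics, pixels), "world_to_cam" (4x4, takes a point from world to camera coordinates); the wrist camera has in their place "mount" (4x4, takes a point from camera to tool coordinates, whose origin is the TCP and whose axes are the flange's). Camera axes: x right, y down, z forward; pixel columns grow to the right and rows downward; lengths in m; the calibration is good to about 2 mm. A picture is of the moment at which its call begins: read the wrist's pose just before it.
- bot.job_done(): hands the job in; it is judged then, once.
Trained networks look in the newest picture that a camera, given by its name, has taken for a name from the list of things; names that differ only in an ending like _2 or _b are one class to them, and where a whole thing is asked for, a point or a joint stands for the part that bears it (a point fixed in the world has none). Each returns a list of dicts, best first, with "score" (0 to 1); they miss things now and then, are a little off and sometimes report something else, mostly with a low value. They report only what shows in the picture. A call takes as long as a camera call. They do not tell look-alikes from the thing itself.
- eyes.recognise(target, camera): "position" ([x, y, z] in m, in the coordinates of the camera as it stood for that picture, good to about 4 mm: the middle of the surface that is visible of it).
The state is a dict: "t": time; "joints": joint angles; "qd": joint speeds; "joint_torque": joint torques, N m; "tool_pos": TCP position; "eef_rot": TCP orientation; "ft_force": force on the tool from outside, world axes, zero at the start; "ft_torque": the same for the moment, N m; "width": finger opening in m; "grasp_force": force on a finger pad.
Only numpy, scipy, OpenCV 4.12 (cv2) and the standard library are available. Lean on these libraries where they do the work, as an engineer would, in place of code of your own. Each camera call takes 0.05 s, during which the arm holds its last target. There are 200 camera calls.

## Working session

There is one attempt and no reset: what is moved stays moved. The work goes in short steps, Python scripts to look and compute and a tool call to move; the robot and the scene stay as the last step left them, time stands still between calls to the robot, and variables do not carry over. Pictures are saved under pics/ and viewed, at most 10 in all, crops included, and the job is handed in when it is done.

Besides the shell and the picture viewer there is one more tool, called by a JSON object that holds its "op" and its "data", one argument or row to a line. arm_command: Moves the arm, as the interface text tells. Its arguments: {"type":"object","properties":{"increments":{"type":"array"},"hand":{"type":"number"},"grip_force":{"type":"number"}},"required":["increments"]}

```bash
mkdir -p pics; ls; cat > h.py <<'E'
import numpy as np, cv2
from workcell import bot, eyes
def cloud(s, T=None):
    K=s["K"]; z=s["range_z"]; v,u=np.indices(z.shape)
    P=np.stack([(u-K[0,2])/K[0,0]*z,(v-K[1,2])/K[1,1]*z,z],-1)
    M=np.linalg.inv(s["world_to_cam"]) if T is None else T@s["mount"]
    return P@M[:3,:3].T+M[:3,3], M
def snap(name):
    st=bot.state(); T=np.eye(4); T[:3,:3]=st["eef_rot"]; T[:3,3]=st["tool_pos"]
    s=eyes.snapshot(name); P,M=cloud(s,T if name=="wrist" else None)
    return s,P,M
E
python3 - <<'E'
from h import *
out=[]
for n in ["top","side"]:
    s,P,M=snap(n); cv2.imwrite(f"pics/{n}0.png",s["color"][...,::-1]); np.savez(f"{n}0.npz",c=s["color"],P=P,M=M)
    print(n,M[:3,3].round(3))
    for t in "stand stand_lip deep deep_lip medium medium_lip shallow shallow_lip mill salt timer bowl oil pin scraper".split():
        if n=="side" and t in "mill salt timer bowl oil pin scraper".split(): continue
        for d in eyes.recognise(t,n):
            print(t,round(d["score"],2),(M[:3,:3]@d["position"]+M[:3,3]).round(3))
    a=cv2.resize(s["color"][...,::-1],(800,600),interpolation=cv2.INTER_CUBIC); cv2.imwrite(f"pics/{n}0b.png",a)
E
```

```text
pics
top [ 0.248 -0.007  1.306]
stand 0.62 [ 0.593 -0.118  0.017]
stand_lip 0.84 [ 0.597 -0.121  0.019]
deep 0.56 [0.416 0.342 0.038]
deep_lip 0.98 [0.413 0.341 0.039]
medium 0.97 [ 0.207 -0.391  0.047]
medium 0.81 [ 0.409 -0.35   0.031]
medium_lip 0.83 [ 0.203 -0.389  0.043]
medium_lip 0.71 [ 0.41  -0.346  0.028]
shallow 0.68 [0.328 0.314 0.107]
shallow_lip 0.82 [0.602 0.16  0.027]
mill 0.53 [0.33  0.316 0.105]
salt 0.44 [ 0.366 -0.29   0.06 ]
timer 0.47 [0.597 0.222 0.034]
bowl 0.81 [0.392 0.001 0.031]
oil 0.95 [0.761 0.006 0.111]
oil 0.37 [0.415 0.345 0.035]
pin 0.86 [ 0.69  -0.393  0.039]
scraper 0.71 [0.718 0.359 0.009]
side [0.374 0.727 0.91 ]
stand 0.86 [ 0.6   -0.108  0.021]
stand 0.63 [0.604 0.161 0.025]
stand_lip 0.6 [ 0.594 -0.108  0.025]
deep_lip 0.86 [0.413 0.347 0.038]
deep_lip 0.73 [0.605 0.162 0.028]
medium 0.8 [ 0.413 -0.34   0.026]
medium 0.77 [ 0.207 -0.383  0.037]
medium_lip 0.87 [ 0.425 -0.336  0.031]
medium_lip 0.77 [ 0.206 -0.384  0.039]
shallow 0.9 [0.606 0.159 0.024]
shallow 0.38 [0.763 0.024 0.092]
shallow_lip 0.6 [0.605 0.164 0.025]
shallow_lip 0.44 [0.601 0.238 0.03 ]
shallow_lip 0.23 [ 0.424 -0.338  0.032]
```

View pics/top0b.png

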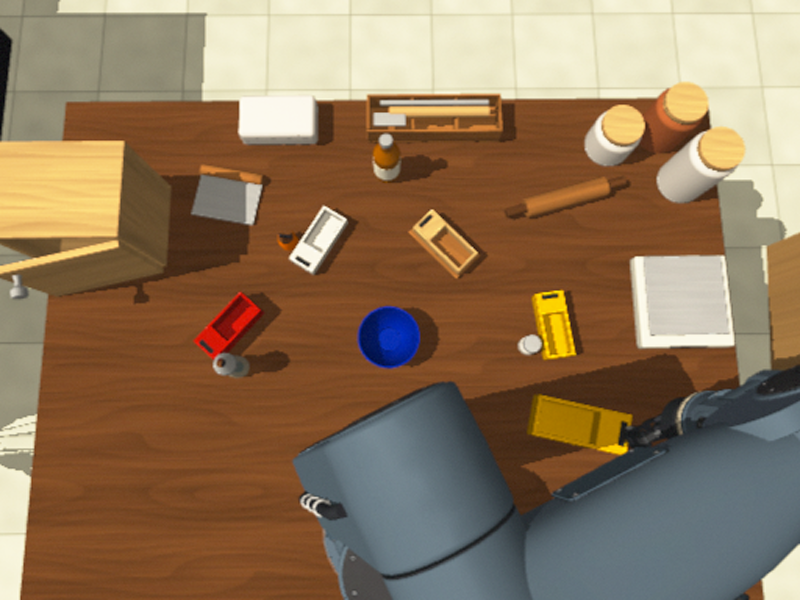

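The top view shows two yellow trays: A at (555,325), the smaller one near the white salt pot, and B at (580,423), the larger one by the gripper. A fits the description because it is smaller and beside the salt pot. Next I'll fit the poses and crop to confirm.

```bash
cat > fit.py <<'E'
from h import *
H=dict(stand=.040,deep=.050,medium=.042,shallow=.034)
def fit(P,c,xy,h,r=.095,tol=.006,z0=0):
    """rim outline of a tray of height h near xy -> centre, yaw(lip), size"""
    d=np.hypot(P[...,0]-xy[0],P[...,1]-xy[1])<r
    m=d&(abs(P[...,2]-z0-h)<tol)
    lab=cv2.connectedComponents(m.astype(np.uint8))[1]
    k=np.argmax(np.bincount(lab[m])) ; m=lab==k
    q=P[m][:,:2].astype(np.float32)
    (cx,cy),(w,l),a=cv2.minAreaRect(q*1000)
    a=np.radians(a); 
    if w<l: w,l=l,w; a+=np.pi/2
    u=np.array([np.cos(a),np.sin(a)])
    C=np.array([cx,cy])/1000
    # lip end: deck points dominate rim mean
    s=np.sign(((q.mean(0)-C)@u)); u=u*s
    dark=d&(c.max(-1)<50)&(abs(P[...,2]-z0-h)<.012)
    b=(P[dark][:,:2]-C)@u if dark.any() else np.array([0])
    return C,np.arctan2(u[1],u[0]),(w,l),m.sum(),np.median(P[m][:,2]),np.median(b)
E
python3 - <<'E'
from fit import *
X=dict(stand=(.598,-.115),deep=(.415,.342),medium=(.412,-.345),shallow=(.603,.162),big=(.207,-.388))
H['big']=.045
for n in ["top","side"]:
    f=np.load(f"{n}0.npz")
    for k,x in X.items():
        try:
            C,y,s,N,z,b=fit(f['P'],f['c'],x,H[k]); print(n,k,C.round(3),"yaw %.1f"%np.degrees(y),np.round(s),N,round(z,3),b.round(3))
        except Exception as e: print(n,k,e)
    for k,(x,y,r,h) in dict(mill=(.33,.316,.05,.1),salt=(.366,-.29,.05,.05),timer=(.597,.222,.05,.045)).items():
        P=f['P']; m=(np.hypot(P[...,0]-x,P[...,1]-y)<r)&(P[...,2]>h); print(k,P[m].mean(0).round(3) if m.any() else 0, P[m][:,2].max() if m.any() else 0)
a=cv2.imread("pics/top0.png")[170:300,325:430]; b=cv2.imread("pics/side0.png")
cv2.imwrite("pics/crop.png",cv2.resize(a,None,fx=4,fy=4,interpolation=cv2.INTER_CUBIC))
E
```

```text
top stand [ 0.598 -0.121] yaw 44.0 [140.  62.] 374 0.04 0.061
top deep [0.417 0.34 ] yaw 137.7 [140.  61.] 416 0.05 0.062
top medium [ 0.412 -0.348] yaw 7.8 [140.  62.] 399 0.042 0.058
top shallow [0.606 0.155] yaw 148.2 [141.  61.] 372 0.034 0.063
top big [ 0.199 -0.42 ] yaw -14.1 [48.  3.] 18 0.045 0.007
mill [0.331 0.32  0.12 ] 0.13677661347709957
salt [ 0.37  -0.294  0.058] 0.06468048587330166
timer [0.605 0.223 0.051] 0.05892943004561135
side stand [ 0.597 -0.117] yaw 43.9 [142.  65.] 434 0.038 0.0
side deep [0.415 0.344] yaw 137.9 [140.  61.] 990 0.049 0.0
side medium [ 0.41  -0.345] yaw 8.5 [139.  66.] 305 0.04 0.0
side shallow [0.604 0.159] yaw 147.7 [142.  62.] 648 0.032 0.0
side big [ 0.197 -0.417] yaw 167.0 [64. 11.] 59 0.046 0.0
mill [0.332 0.338 0.119] 0.13651798195371345
salt [ 0.369 -0.288  0.056] 0.05982625411550746
timer [0.606 0.227 0.05 ] 0.05696979659166812
```

View pics/crop.png

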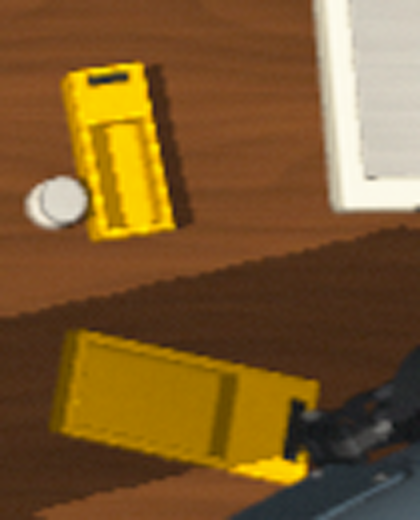

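View pics/side0b.png

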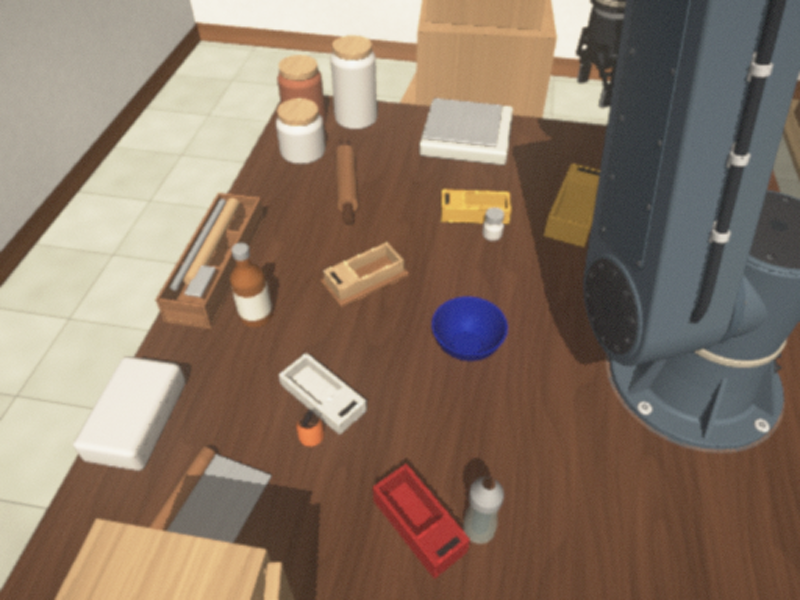

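Crop check: A (small, lip strip at the top) measures 140x60 with its rim at 42 mm, so it is the medium tray. B is visibly larger. In the side view, red (420,520) is beside the mill, white (320,390) beside the timer, and the stand is at (365,272).

```bash
cat > plan.py <<'E'
from h import *
def rot(yaw): # tool down, tool x at yaw
    c,s=np.cos(yaw),np.sin(yaw); return np.array([[c,s,0],[s,-c,0],[0,0,-1.]])
def plan(g,yawdeg,show=True):
    """shift (cm) & twist (rad) in tool axes to bring grasp point to g with tool x along yaw (mod 180 options)"""
    from scipy.spatial.transform import Rotation as R
    st=bot.state(); A=np.array(st["eef_rot"]); p=np.array(st["tool_pos"])
    t=np.array(g)+[0,0,.155]
    print("t",round(st["t"],2),"tcp",p.round(4),"lin cm",(A.T@(t-p)*100).round(2))
    for k in (0,180):
        w=R.from_matrix(A.T@rot(np.radians(yawdeg+k))).as_rotvec(); print("  tool x yaw",yawdeg+k,"twist",w.round(4))
E
python3 - <<'E'
from plan import *
st=bot.state(); A=np.array(st["eef_rot"]); print(A.round(3),"yaw",np.degrees(np.arctan2(A[1,0],A[0,0])), "width",st["width"])
s=eyes.snapshot("wrist"); print(s["mount"].round(3),s["K"].round(0))
y=np.degrees(np.arctan2(A[1,0],A[0,0])); c=y-np.degrees(st["joints"][0]-st["joints"][5]); print("c",c)
for n,(x,yy,ps) in dict(deep=(.416,.342,137.8),put1=(.583,-.133,224),med=(.411,-.3465,8),put2=(.5975,-.119,44),sh=(.605,.157,148),put3=(.583,-.133,224)).items():
    j1=np.degrees(np.arctan2(yy,x)); print(n,[((j1+c-ps-k+180)%360-180).round(0) for k in (0,180)])
u=np.radians(137.8); plan([.416-.012*np.cos(u),.342-.012*np.sin(u),.25],137.8)
E
```

```text
[[ 0.902  0.432 -0.   ]
 [ 0.432 -0.902 -0.   ]
 [-0.     0.    -1.   ]] yaw 25.60038845193678 width 0.08539941270787196
[[-0.001 -0.952 -0.305  0.078]
 [ 1.    -0.    -0.001 -0.   ]
 [ 0.001 -0.305  0.952  0.03 ]
 [ 0.     0.     0.     1.   ]] [[268.   0. 252.]
 [  0. 268. 191.]
 [  0.   0.   1.]]
c 179.9999999196561
deep [np.float64(82.0), np.float64(-98.0)]
put1 [np.float64(-57.0), np.float64(123.0)]
med [np.float64(132.0), np.float64(-48.0)]
put2 [np.float64(125.0), np.float64(-55.0)]
sh [np.float64(47.0), np.float64(-133.0)]
put3 [np.float64(-57.0), np.float64(123.0)]
t 1.3 tcp [ 0.216  -0.4509  0.4047] lin cm [ 5.275e+01 -6.176e+01 -3.000e-02]
  tool x yaw 137.8 twist [-0.     -0.     -1.9583]
  tool x yaw 317.8 twist [-0.      0.      1.1833]
```

```bash
cat >> plan.py <<'E'
def seq(g,tw,n,final=None):
    """n equal calls: shift per call in the turning tool frame; tw= total twist about tool z"""
    st=bot.state(); A=np.array(st["eef_rot"]); d=(np.array(g)+[0,0,.155]-st["tool_pos"])*100/n
    y=np.arctan2(A[1,0],A[0,0]); print("t",round(st["t"],2),"w",round(st["width"],4),"F",np.round(st["ft_force"],1))
    for k in range(n):
        v=rot(y).T@d; print(k,v.round(2),round(tw/n,4)); y-=tw/n
def grasp(C,yaw,off,z): 
    a=np.radians(yaw); return np.array([C[0]+off*np.cos(a),C[1]+off*np.sin(a),z])
E
python3 -c "
from plan import *
seq(grasp((.416,.342),137.8,-.012,.25),-1.958,5)"
```

```text
t 1.3 w 0.0854 F [0.5 0.2 0.3]
0 [ 1.055e+01 -1.235e+01 -1.000e-02] -0.3916
1 [ 1.446e+01 -7.390e+00 -1.000e-02] -0.3916
2 [ 1.619e+01 -1.310e+00 -1.000e-02] -0.3916
3 [ 1.546e+01  4.970e+00 -1.000e-02] -0.3916
4 [ 1.240e+01  1.049e+01 -1.000e-02] -0.3916
```

{"op": "arm_command", "data": {
  "increments": [
    {"linear": [10.55, -12.35, 0], "twist": [0, 0, -0.3916]},
    {"linear": [10.55, -12.35, 0], "twist": [0, 0, -0.3916]},
    {"linear": [10.55, -12.35, 0], "twist": [0, 0, -0.3916]},
    {"linear": [10.55, -12.35, 0], "twist": [0, 0, -0.3916]},
    {"linear": [10.55, -12.35, 0], "twist": [0, 0, -0.3916]}
  ]
}}

```text
t: 1.8
tool_pos: [0.2582, -0.2927, 0.4051]
eef_rot: [[0.667, 0.745, 0.001], [0.745, -0.667, -0.001], [-0.0, 0.001, -1.0]]
ft_force: [-0.3, -0.7, 0.2]
width: 0.0854
grasp_force: 0.0
```

{"op": "arm_command", "data": {
  "increments": [
    {"linear": [14.46, -7.39, 0], "twist": [0, 0, -0.3916]},
    {"linear": [14.46, -7.39, 0], "twist": [0, 0, -0.3916]},
    {"linear": [14.46, -7.39, 0], "twist": [0, 0, -0.3916]},
    {"linear": [14.46, -7.39, 0], "twist": [0, 0, -0.3916]},
    {"linear": [14.46, -7.39, 0], "twist": [0, 0, -0.3916]}
  ]
}}

```text
t: 2.3
tool_pos: [0.3003, -0.1363, 0.4049]
eef_rot: [[0.332, 0.943, 0.0], [0.943, -0.332, -0.0], [-0.0, 0.001, -1.0]]
ft_force: [-0.5, 0.1, 0.6]
width: 0.0852
grasp_force: 0.0
```

{"op": "arm_command", "data": {
  "increments": [
    {"linear": [16.19, -1.31, 0], "twist": [0, 0, -0.3916]},
    {"linear": [16.19, -1.31, 0], "twist": [0, 0, -0.3916]},
    {"linear": [16.19, -1.31, 0], "twist": [0, 0, -0.3916]},
    {"linear": [16.19, -1.31, 0], "twist": [0, 0, -0.3916]},
    {"linear": [16.19, -1.31, 0], "twist": [0, 0, -0.3916]}
  ]
}}

```text
t: 2.8
tool_pos: [0.3427, 0.0215, 0.4046]
eef_rot: [[-0.053, 0.999, 0.0], [0.999, 0.053, 0.0], [0.0, 0.0, -1.0]]
ft_force: [-0.3, -0.6, 0.5]
width: 0.0854
grasp_force: 0.0
```

{"op": "arm_command", "data": {
  "increments": [
    {"linear": [15.46, 4.97, 0], "twist": [0, 0, -0.3916]},
    {"linear": [15.46, 4.97, 0], "twist": [0, 0, -0.3916]},
    {"linear": [15.46, 4.97, 0], "twist": [0, 0, -0.3916]},
    {"linear": [15.46, 4.97, 0], "twist": [0, 0, -0.3916]},
    {"linear": [15.46, 4.97, 0], "twist": [0, 0, -0.3916]}
  ]
}}

```text
t: 3.3
tool_pos: [0.3844, 0.177, 0.4042]
eef_rot: [[-0.428, 0.904, -0.001], [0.904, 0.428, -0.001], [-0.0, -0.001, -1.0]]
ft_force: [-0.1, -1.2, 0.0]
width: 0.0855
grasp_force: 0.0
```

{"op": "arm_command", "data": {
  "increments": [
    {"linear": [12.4, 10.49, 0], "twist": [0, 0, -0.3916]},
    {"linear": [12.4, 10.49, 0], "twist": [0, 0, -0.3916]},
    {"linear": [12.4, 10.49, 0], "twist": [0, 0, -0.3916]},
    {"linear": [12.4, 10.49, 0], "twist": [0, 0, -0.3916]},
    {"linear": [12.4, 10.49, 0], "twist": [0, 0, -0.3916]}
  ]
}}

```text
t: 3.8
tool_pos: [0.4261, 0.3332, 0.404]
eef_rot: [[-0.739, 0.673, -0.001], [0.673, 0.739, -0.001], [-0.0, -0.001, -1.0]]
ft_force: [0.7, -0.1, 0.4]
width: 0.0856
grasp_force: 0.0
```

```bash
python3 - <<'E'
from plan import *
from fit import fit
s,P,M=snap("wrist"); cv2.imwrite("pics/w1.png",s["color"][...,::-1])
C,y,sz,N,z,b=fit(P,s["color"],(.416,.342),.050); y=np.degrees(y)%360; print(C.round(4),y,sz,N,z,b)
m=(np.hypot(P[...,0]-.331,P[...,1]-.325)<.06)&(P[...,2]>.1); print("mill",P[m].mean(0), P[m].min(0),P[m].max(0))
plan(grasp(C,y,-.012,.031),y)
E
```

```text
[0.4154 0.3434] 137.7195930480957 (138.55006408691406, 60.04743194580078) 3003 0.05079785438137657 0.0
mill [0.37163915 0.30438696 0.27318006] [0.30965232 0.28578912 0.10003276] [0.39090445 0.35045089 0.32603544]
t 3.85 tcp [0.4257 0.3322 0.4044] lin cm [ 0.33  0.16 21.84]
  tool x yaw 137.7195930480957 twist [-0.0012  0.0003 -0.0017]
  tool x yaw 317.7195930480957 twist [5.0000e-04 1.8000e-03 3.1399e+00]
```

View pics/w1.png

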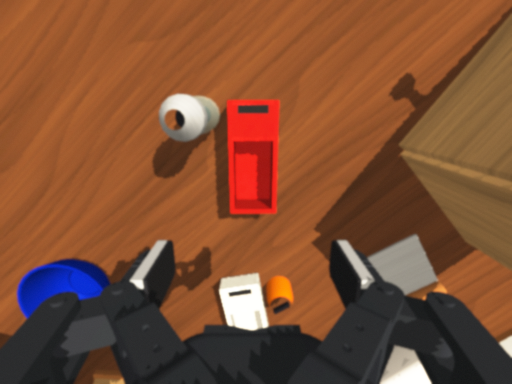

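```bash
python3 - <<'E'
from plan import *
P=np.load("top0.npz")["P"]; m=(P[...,2]>.1)&(P[...,1]>.37)&(P[...,2]<.3)&(P[...,0]>0.2)&(P[...,0]<.8)
q=P[m]; d=np.hypot(q[:,0]-.425,q[:,1]-.333); i=d.argmin(); print(q[i],d[i],np.percentile(q[:,1],[0,1]))
E
```

```text
[0.53985808 0.49513593 0.13526025] 0.1986968488736523 [0.48911775 0.49094664]
```

{"op": "arm_command", "data": {
  "increments": [
    {"linear": [0.3, 0.15, 5], "twist": [0, 0, 0]},
    {"linear": [0.3, 0.15, 10], "twist": [0, 0, 0]},
    {"linear": [0.3, 0.15, 14], "twist": [0, 0, 0]},
    {"linear": [0.3, 0.15, 14], "twist": [0, 0, 0]},
    {"linear": [0.3, 0.15, 14], "twist": [0, 0, 0]}
  ]
}}

```text
t: 4.35
tool_pos: [0.4241, 0.3354, 0.2662]
eef_rot: [[-0.739, 0.674, 0.0], [0.674, 0.739, -0.0], [-0.0, 0.0, -1.0]]
ft_force: [-0.0, -0.7, -0.1]
width: 0.0853
grasp_force: 0.0
```

{"op": "arm_command", "data": {
  "increments": [
    {"linear": [0, 0, 3], "twist": [0, 0, 0]},
    {"linear": [0, 0, 6], "twist": [0, 0, 0]},
    {"linear": [0, 0, 7.8], "twist": [0, 0, 0]},
    {"linear": [0, 0, 7.8], "twist": [0, 0, 0]},
    {"linear": [0, 0, 7.8], "twist": [0, 0, 0]}
  ]
}}

```text
t: 4.85
tool_pos: [0.4246, 0.3372, 0.1892]
eef_rot: [[-0.74, 0.672, 0.002], [0.672, 0.74, 0.002], [-0.001, 0.003, -1.0]]
ft_force: [0.2, -0.4, 1.1]
width: 0.0854
grasp_force: 0.0
```

{"op": "arm_command", "data": {
  "increments": [
    {"linear": [0, 0, 0], "twist": [0, 0, 0]},
    {"linear": [0, 0, 0], "twist": [0, 0, 0]},
    {"linear": [0, 0, 0], "twist": [0, 0, 0]},
    {"linear": [0, 0, 0], "twist": [0, 0, 0]},
    {"linear": [0, 0, 0], "twist": [0, 0, 0]}
  ],
  "hand": 5,
  "grip_force": 40
}}

```text
t: 5.35
tool_pos: [0.4242, 0.3373, 0.1885]
eef_rot: [[-0.741, 0.672, 0.002], [0.672, 0.741, 0.001], [-0.001, 0.003, -1.0]]
ft_force: [-0.8, -2.1, 13.9]
width: 0.0594
grasp_force: 40.6
```

{"op": "arm_command", "data": {
  "increments": [
    {"linear": [0, 0, 0], "twist": [0, 0, 0]},
    {"linear": [0, 0, 0], "twist": [0, 0, 0]},
    {"linear": [0, 0, 0], "twist": [0, 0, 0]},
    {"linear": [0, 0, 0], "twist": [0, 0, 0]},
    {"linear": [0, 0, 0], "twist": [0, 0, 0]}
  ]
}}

```text
t: 5.85
tool_pos: [0.4242, 0.3373, 0.1885]
eef_rot: [[-0.741, 0.672, 0.002], [0.672, 0.741, 0.001], [-0.001, 0.003, -1.0]]
ft_force: [-1.3, -2.3, 13.5]
width: 0.0597
grasp_force: 40.6
```

{"op": "arm_command", "data": {
  "increments": [
    {"linear": [0, 0, -2], "twist": [0, 0, 0]},
    {"linear": [0, 0, -6], "twist": [0, 0, 0]},
    {"linear": [0, 0, -11], "twist": [0, 0, 0]},
    {"linear": [0, 0, -16], "twist": [0, 0, 0]},
    {"linear": [0, 0, -21], "twist": [0, 0, 0]}
  ]
}}

```text
t: 6.35
tool_pos: [0.4231, 0.3366, 0.3997]
eef_rot: [[-0.741, 0.672, 0.001], [0.672, 0.741, 0.001], [-0.0, 0.001, -1.0]]
ft_force: [1.7, 1.0, -1.7]
width: 0.0597
grasp_force: 45.1
```

```bash
python3 - <<'E'
from plan import *
g=grasp((.5975,-.119),44,-.020,0); g=grasp(g,224,-.012,.25); print(g)
st=bot.state(); A=np.array(st["eef_rot"]); y=np.degrees(np.arctan2(A[1,0],A[0,0]))
seq(g,-np.radians(224-y),4)
s,P,M=snap("wrist"); cv2.imwrite("pics/w2.png",s["color"][...,::-1])
T=np.array(A).T; Q=(P-st["tool_pos"])@A  # tool coords
m=(s["color"][...,0]>120)&(s["color"][...,1]<70)&(Q[...,2]>.1)&(Q[...,2]<.2)&(abs(Q[...,0])<.12)
q=Q[m]; print(len(q),np.percentile(q,[0,2,50,98,100],axis=0).round(4))
E
```

```text
[ 0.59174528 -0.12455727  0.25      ]
t 6.35 w 0.0597 F [ 1.7  1.  -1.7]
0 [-10.87  -5.71  -0.13] -0.3762
1 [-8.01 -9.3  -0.13] -0.3762
2 [ -4.04 -11.59  -0.13] -0.3762
3 [  0.51 -12.27  -0.13] -0.3762
25903 [[-0.0546 -0.0308  0.1348]
 [-0.049  -0.029   0.1364]
 [ 0.0385 -0.0017  0.138 ]
 [ 0.079   0.0283  0.1795]
 [ 0.0804  0.036   0.1808]]
```

{"op": "arm_command", "data": {
  "increments": [
    {"linear": [-10.87, -5.71, -0.13], "twist": [0, 0, -0.3762]},
    {"linear": [-10.87, -5.71, -0.13], "twist": [0, 0, -0.3762]},
    {"linear": [-10.87, -5.71, -0.13], "twist": [0, 0, -0.3762]},
    {"linear": [-10.87, -5.71, -0.13], "twist": [0, 0, -0.3762]},
    {"linear": [-10.87, -5.71, -0.13], "twist": [0, 0, -0.3762]}
  ]
}}

```text
t: 6.9
tool_pos: [0.4658, 0.2211, 0.3986]
eef_rot: [[-0.935, 0.355, 0.001], [0.355, 0.935, 0.001], [-0.0, 0.001, -1.0]]
ft_force: [-0.4, 1.3, -1.4]
width: 0.0595
grasp_force: 45.2
```

{"op": "arm_command", "data": {
  "increments": [
    {"linear": [-8.01, -9.3, -0.13], "twist": [0, 0, -0.3762]},
    {"linear": [-8.01, -9.3, -0.13], "twist": [0, 0, -0.3762]},
    {"linear": [-8.01, -9.3, -0.13], "twist": [0, 0, -0.3762]},
    {"linear": [-8.01, -9.3, -0.13], "twist": [0, 0, -0.3762]},
    {"linear": [-8.01, -9.3, -0.13], "twist": [0, 0, -0.3762]}
  ]
}}

```text
t: 7.4
tool_pos: [0.5079, 0.1067, 0.3994]
eef_rot: [[-1.0, -0.013, 0.0], [-0.013, 1.0, 0.0], [-0.0, 0.0, -1.0]]
ft_force: [0.3, -0.4, -1.5]
width: 0.0594
grasp_force: 45.2
```

```bash
python3 - <<'E'
from plan import *
from fit import fit
print(bot.state()["tool_pos"])
s,P,M=snap("wrist"); cv2.imwrite("pics/w3.png",s["color"][...,::-1])
C,y,sz,N,z,b=fit(P,s["color"],(.597,-.118),.040); print("stand",C.round(4),np.degrees(y)%360,sz,N,z,b)
E
```

```text
[0.5079126  0.10671681 0.39944926]
stand [ 0.596  -0.1182] 44.036468505859375 (140.27854919433594, 62.31828308105469) 2570 0.04037535812306062 0.0
```

View pics/w3.png

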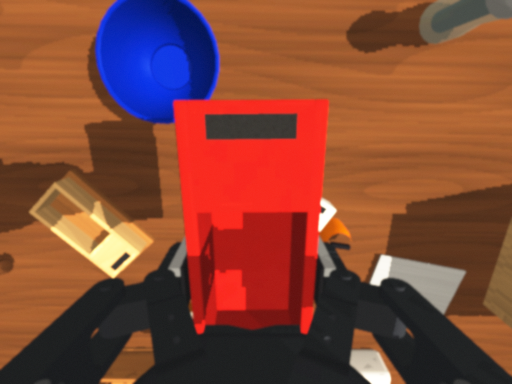

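```bash
python3 - <<'E'
from plan import *
g=grasp((.596,-.1182),44,-.020,0); g=grasp(g,224,-.0115,.25); print(g)
st=bot.state(); A=np.array(st["eef_rot"]); y=np.degrees(np.arctan2(A[1,0],A[0,0]))
seq(g,-np.radians((224-y)%360),2)
E
```

```text
[ 0.58988561 -0.1241046   0.25      ]
t 7.45 w 0.0596 F [-0.3 -0.  -0.5]
0 [ -3.94 -11.63  -0.28] -0.3768
1 [  0.61 -12.26  -0.28] -0.3768
```

{"op": "arm_command", "data": {
  "increments": [
    {"linear": [-3.94, -11.63, -0.28], "twist": [0, 0, -0.3768]},
    {"linear": [-3.94, -11.63, -0.28], "twist": [0, 0, -0.3768]},
    {"linear": [-3.94, -11.63, -0.28], "twist": [0, 0, -0.3768]},
    {"linear": [-3.94, -11.63, -0.28], "twist": [0, 0, -0.3768]},
    {"linear": [-3.94, -11.63, -0.28], "twist": [0, 0, -0.3768]}
  ]
}}

```text
t: 7.95
tool_pos: [0.5492, -0.0085, 0.402]
eef_rot: [[-0.925, -0.381, -0.0], [-0.381, 0.925, 0.0], [0.0, 0.0, -1.0]]
ft_force: [-0.0, 0.7, -1.5]
width: 0.0591
grasp_force: 45.2
```

{"op": "arm_command", "data": {
  "increments": [
    {"linear": [0.61, -12.26, -0.28], "twist": [0, 0, -0.3768]},
    {"linear": [0.61, -12.26, -0.28], "twist": [0, 0, -0.3768]},
    {"linear": [0.61, -12.26, -0.28], "twist": [0, 0, -0.3768]},
    {"linear": [0.61, -12.26, -0.28], "twist": [0, 0, -0.3768]},
    {"linear": [0.61, -12.26, -0.28], "twist": [0, 0, -0.3768]}
  ]
}}

```text
t: 8.45
tool_pos: [0.5905, -0.1235, 0.4047]
eef_rot: [[-0.719, -0.695, -0.0], [-0.695, 0.719, 0.001], [-0.0, 0.001, -1.0]]
ft_force: [-0.2, -0.2, -2.1]
width: 0.0593
grasp_force: 45.2
```

```bash
cat > see.py <<'E'
from plan import *
from fit import fit,H
import sys
def held(col,h,g,yaw,zfin,off=None):
    """where is the held tray; shift to bring it to g,yaw with underside zfin. cols: mask fn"""
    st=bot.state(); A=np.array(st["eef_rot"]); p=np.array(st["tool_pos"])
    s,P,M=snap("wrist"); Q=(P-p)@A
    m=col(s["color"].astype(int))&(Q[...,2]>.1)&(Q[...,2]<.2)&(abs(Q[...,1])<.05)&(abs(Q[...,0])<.12)
    zr=np.percentile(Q[m][:,2],5); r=m&(Q[...,2]<zr+.006); far=Q[r]
    xe=np.percentile(far[:,0],99.5); yc=(np.percentile(far[:,1],1)+np.percentile(far[:,1],99))/2
    b=far[(far[:,0]>.045)&(far[:,0]<.07)]; zl=np.median(b[:,2])
    c=p+A@[xe-.070,yc,zl+h]; y=np.degrees(np.arctan2(A[1,0],A[0,0]))%360
    print("t",round(st["t"],2),"tray origin",c.round(4),"yaw",y.round(2),"tool x of centre",(xe-.07).round(4),"yc",yc.round(4),"zl",zl.round(4))
    print("shift cm",(A.T@(np.array([g[0],g[1],zfin])-c)*100).round(2),"twist",np.radians(y-yaw).round(4))
    return s
RED=lambda c:(c[...,0]>120)&(c[...,1]<70)
YEL=lambda c:(c[...,0]>140)&(c[...,1]>100)&(c[...,2]<80)
WHT=lambda c:c.min(-1)>130
E
python3 - <<'E'
from see import *
held(RED,.05,grasp((.596,-.1182),44,-.020,0),224,.035)
E
```

```text
t 8.45 tray origin [ 0.5834 -0.1305  0.2172] yaw 223.99 tool x of centre 0.01 yc -0.0002 zl 0.1376
shift cm [ 0.24 -0.   18.22] twist -0.0001
```

{"op": "arm_command", "data": {
  "increments": [
    {"linear": [0.15, 0, 4], "twist": [0, 0, 0]},
    {"linear": [0.15, 0, 8], "twist": [0, 0, 0]},
    {"linear": [0.15, 0, 12], "twist": [0, 0, 0]},
    {"linear": [0.15, 0, 15], "twist": [0, 0, 0]},
    {"linear": [0.15, 0, 16], "twist": [0, 0, 0]}
  ]
}}

```text
t: 9.0
tool_pos: [0.588, -0.1239, 0.2422]
eef_rot: [[-0.718, -0.696, -0.004], [-0.696, 0.718, 0.001], [0.002, 0.004, -1.0]]
ft_force: [-0.9, 0.8, -2.0]
width: 0.0593
grasp_force: 45.1
```

{"op": "arm_command", "data": {
  "increments": [
    {"linear": [0, 0, 0.6], "twist": [0, 0, 0]},
    {"linear": [0, 0, 1.2], "twist": [0, 0, 0]},
    {"linear": [0, 0, 1.7], "twist": [0, 0, 0]},
    {"linear": [0, 0, 2.1], "twist": [0, 0, 0]},
    {"linear": [0, 0, 2.1], "twist": [0, 0, 0]}
  ]
}}

```text
t: 9.5
tool_pos: [0.5893, -0.126, 0.2239]
eef_rot: [[-0.719, -0.695, 0.0], [-0.695, 0.719, -0.0], [-0.0, -0.0, -1.0]]
ft_force: [0.2, 0.3, -2.4]
width: 0.0593
grasp_force: 45.1
```

{"op": "arm_command", "data": {
  "increments": [
    {"linear": [0, 0, 0], "twist": [0, 0, 0]},
    {"linear": [0, 0, 0], "twist": [0, 0, 0]},
    {"linear": [0, 0, 0], "twist": [0, 0, 0]},
    {"linear": [0, 0, 0], "twist": [0, 0, 0]},
    {"linear": [0, 0, 0], "twist": [0, 0, 0]}
  ],
  "hand": 8.5
}}

```text
t: 10.0
tool_pos: [0.5893, -0.126, 0.224]
eef_rot: [[-0.718, -0.696, 0.0], [-0.696, 0.718, -0.0], [-0.0, -0.0, -1.0]]
ft_force: [-0.5, -0.1, 0.3]
width: 0.0848
grasp_force: 0.0
```

{"op": "arm_command", "data": {
  "increments": [
    {"linear": [0, 0, -3], "twist": [0, 0, 0]},
    {"linear": [0, 0, -7], "twist": [0, 0, 0]},
    {"linear": [0, 0, -12], "twist": [0, 0, 0]},
    {"linear": [0, 0, -18], "twist": [0, 0, 0]},
    {"linear": [0, 0, -18], "twist": [0, 0, 0]}
  ]
}}

```text
t: 10.5
tool_pos: [0.5897, -0.126, 0.41]
eef_rot: [[-0.718, -0.696, 0.008], [-0.696, 0.718, -0.002], [-0.004, -0.007, -1.0]]
ft_force: [0.9, 0.2, 0.1]
width: 0.0851
grasp_force: 0.0
```

```bash
python3 - <<'E'
from see import *
s,P,M=snap("wrist"); cv2.imwrite("pics/w4.png",s["color"][...,::-1])
C,y,sz,N,z,b=fit(P,s["color"],(.583,-.132),.085); y=np.degrees(y)%360; print("deep",C.round(4),y,sz,N,z)
a=np.radians(44.04); d=C-[.596,-.1182]; print("in stand", d@[np.cos(a),np.sin(a)], d@[-np.sin(a),np.cos(a)])
# next: medium, tool x yaw 188
st=bot.state(); A=np.array(st["eef_rot"]); y=np.degrees(np.arctan2(A[1,0],A[0,0]))%360
seq(grasp((.411,-.346),8,-.012,.25),-np.radians(188-y),2)
E
```

```text
deep [ 0.5816 -0.1337] 224.3946266174316 (139.62754821777344, 60.175132751464844) 3644 0.08585373920013611
in stand -0.021108619845275185 -0.0010802313932578385
t 10.55 w 0.0849 F [-0.   0.1  0.8]
0 [14.56 -1.33  0.19] 0.3148
1 [13.43 -5.77  0.19] 0.3148
```

```bash
python3 - <<'E'
from see import *
st=bot.state(); A=np.array(st["eef_rot"]); y=np.degrees(np.arctan2(A[1,0],A[0,0]))%360
seq(grasp((.411,-.346),8,.008,.25),-np.radians(188-y),2)
E
```

```text
t 10.55 w 0.0849 F [-0.   0.1  0.8]
0 [13.75 -1.92  0.19] 0.3148
1 [12.48 -6.08  0.19] 0.3148
```

{"op": "arm_command", "data": {
  "increments": [
    {"linear": [13.75, -1.92, 0], "twist": [0, 0, 0.3148]},
    {"linear": [13.75, -1.92, 0], "twist": [0, 0, 0.3148]},
    {"linear": [13.75, -1.92, 0], "twist": [0, 0, 0.3148]},
    {"linear": [13.75, -1.92, 0], "twist": [0, 0, 0.3148]},
    {"linear": [13.75, -1.92, 0], "twist": [0, 0, 0.3148]}
  ]
}}

```text
t: 11.05
tool_pos: [0.5033, -0.2359, 0.403]
eef_rot: [[-0.899, -0.438, -0.001], [-0.438, 0.899, 0.001], [0.001, 0.001, -1.0]]
ft_force: [0.0, -0.7, -0.8]
width: 0.0849
grasp_force: 0.0
```

{"op": "arm_command", "data": {
  "increments": [
    {"linear": [12.48, -6.08, 0], "twist": [0, 0, 0.3148]},
    {"linear": [12.48, -6.08, 0], "twist": [0, 0, 0.3148]},
    {"linear": [12.48, -6.08, 0], "twist": [0, 0, 0.3148]},
    {"linear": [12.48, -6.08, 0], "twist": [0, 0, 0.3148]},
    {"linear": [12.48, -6.08, 0], "twist": [0, 0, 0.3148]}
  ]
}}

```text
t: 11.55
tool_pos: [0.4187, -0.3446, 0.4033]
eef_rot: [[-0.99, -0.139, -0.0], [-0.139, 0.99, 0.001], [0.0, 0.001, -1.0]]
ft_force: [0.5, 0.3, 0.3]
width: 0.085
grasp_force: 0.0
```

```bash
python3 - <<'E'
from see import *
s,P,M=snap("wrist"); cv2.imwrite("pics/w5.png",s["color"][...,::-1])
C,y,sz,N,z,b=fit(P,s["color"],(.411,-.346),.042); y=np.degrees(y)%360; print(C.round(4),y,sz,N,z,b)
m=(np.hypot(P[...,0]-.37,P[...,1]+.29)<.03)&(P[...,2]>.05)&(P[...,2]<.07); q=P[m]; print("salt",(q.min(0)+q.max(0))/2,np.ptp(q,0))
plan(grasp(C,y,.008,.030),y)
E
```

```text
[ 0.4108 -0.3461] 7.461822509765625 (139.36463928222656, 60.085105895996094) 2563 0.042796579386170375 0.0
salt [ 0.36854872 -0.29256541  0.0558175 ] [0.03615267 0.03633314 0.01145109]
t 11.6 tcp [ 0.4192 -0.3441  0.4034] lin cm [ 0.05 -0.11 21.84]
  tool x yaw 7.461822509765625 twist [ 4.000e-04  1.300e-03 -3.131e+00]
  tool x yaw 187.46182250976562 twist [ 0.0008 -0.0002  0.0106]
```

View pics/w5.png

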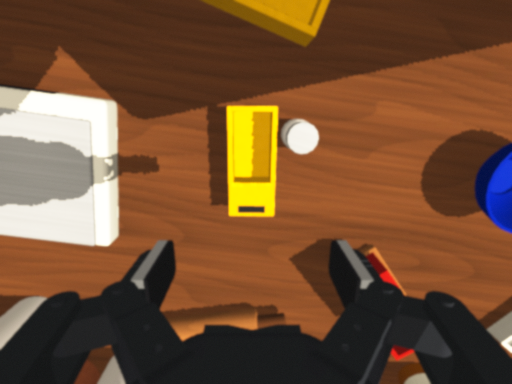

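The small yellow tray is at (252,160) with its lip strip at (252,209), and the salt pot is at (300,136), clear of the planned finger spots.

{"op": "arm_command", "data": {
  "increments": [
    {"linear": [0.05, -0.1, 5], "twist": [0, 0, 0.0106]},
    {"linear": [0.05, -0.1, 10], "twist": [0, 0, 0.0106]},
    {"linear": [0.05, -0.1, 14], "twist": [0, 0, 0.0106]},
    {"linear": [0.05, -0.1, 14], "twist": [0, 0, 0.0106]},
    {"linear": [0.05, -0.1, 14], "twist": [0, 0, 0.0106]}
  ]
}}

```text
t: 12.1
tool_pos: [0.4189, -0.345, 0.2647]
eef_rot: [[-0.991, -0.13, -0.0], [-0.13, 0.991, 0.0], [0.0, 0.001, -1.0]]
ft_force: [-0.1, 0.3, -0.0]
width: 0.0847
grasp_force: 0.0
```

{"op": "arm_command", "data": {
  "increments": [
    {"linear": [0, 0, 3], "twist": [0, 0, 0]},
    {"linear": [0, 0, 6], "twist": [0, 0, 0]},
    {"linear": [0, 0, 7.8], "twist": [0, 0, 0]},
    {"linear": [0, 0, 7.8], "twist": [0, 0, 0]},
    {"linear": [0, 0, 7.8], "twist": [0, 0, 0]}
  ]
}}

```text
t: 12.6
tool_pos: [0.4192, -0.3463, 0.1882]
eef_rot: [[-0.992, -0.129, 0.002], [-0.129, 0.992, -0.002], [-0.002, -0.002, -1.0]]
ft_force: [-0.4, 0.2, 0.2]
width: 0.085
grasp_force: 0.0
```

{"op": "arm_command", "data": {
  "increments": [
    {"linear": [0, 0, 0], "twist": [0, 0, 0]},
    {"linear": [0, 0, 0], "twist": [0, 0, 0]},
    {"linear": [0, 0, 0], "twist": [0, 0, 0]},
    {"linear": [0, 0, 0], "twist": [0, 0, 0]},
    {"linear": [0, 0, 0], "twist": [0, 0, 0]}
  ],
  "hand": 5,
  "grip_force": 40
}}

```text
t: 13.1
tool_pos: [0.4186, -0.3463, 0.1877]
eef_rot: [[-0.992, -0.129, 0.002], [-0.129, 0.992, -0.002], [-0.002, -0.002, -1.0]]
ft_force: [-0.8, 1.8, 12.4]
width: 0.0592
grasp_force: 40.8
```

{"op": "arm_command", "data": {
  "increments": [
    {"linear": [0, 0, 0], "twist": [0, 0, 0]},
    {"linear": [0, 0, 0], "twist": [0, 0, 0]},
    {"linear": [0, 0, 0], "twist": [0, 0, 0]}
  ]
}}

```text
t: 13.4
tool_pos: [0.4186, -0.3463, 0.1877]
eef_rot: [[-0.992, -0.129, 0.002], [-0.129, 0.992, -0.002], [-0.002, -0.002, -1.0]]
ft_force: [-1.0, 1.7, 13.0]
width: 0.0593
grasp_force: 40.8
```

{"op": "arm_command", "data": {
  "increments": [
    {"linear": [0, 0, -2], "twist": [0, 0, 0]},
    {"linear": [0, 0, -6], "twist": [0, 0, 0]},
    {"linear": [0, 0, -11], "twist": [0, 0, 0]},
    {"linear": [0, 0, -16], "twist": [0, 0, 0]},
    {"linear": [0, 0, -21.5], "twist": [0, 0, 0]}
  ]
}}

```text
t: 13.9
tool_pos: [0.4175, -0.3454, 0.3989]
eef_rot: [[-0.992, -0.129, 0.001], [-0.129, 0.992, -0.001], [-0.001, -0.001, -1.0]]
ft_force: [1.2, -0.7, -2.9]
width: 0.0591
grasp_force: 46.1
```

```bash
python3 - <<'E'
from see import *
g=grasp((.5816,-.1337),224.2,-.020,0); print(g)
st=bot.state(); A=np.array(st["eef_rot"]); y=np.degrees(np.arctan2(A[1,0],A[0,0]))%360
seq(grasp(g,44.2,.008,.25),-np.radians(224.2-y),2)
held(YEL,.042,g,224.2,.080)
E
```

```text
[ 0.59593821 -0.1197567   0.        ]
t 13.9 w 0.0591 F [ 1.2 -0.7 -2.9]
0 [-10.62  10.28  -0.31] -0.3212
1 [-13.32   6.4   -0.31] -0.3212
t 13.9 tray origin [ 0.4099 -0.3465  0.212 ] yaw 187.39 tool x of centre 0.0078 yc 0.0001 zl 0.1448
shift cm [-21.36  20.1   13.2 ] twist -0.6424
```

{"op": "arm_command", "data": {
  "increments": [
    {"linear": [-10.62, 10.28, -0.3], "twist": [0, 0, -0.3212]},
    {"linear": [-10.62, 10.28, -0.3], "twist": [0, 0, -0.3212]},
    {"linear": [-10.62, 10.28, -0.3], "twist": [0, 0, -0.3212]},
    {"linear": [-10.62, 10.28, -0.3], "twist": [0, 0, -0.3212]},
    {"linear": [-10.62, 10.28, -0.3], "twist": [0, 0, -0.3212]}
  ]
}}

```text
t: 14.45
tool_pos: [0.5106, -0.2293, 0.3993]
eef_rot: [[-0.899, -0.437, 0.0], [-0.437, 0.899, -0.0], [-0.0, -0.0, -1.0]]
ft_force: [-0.5, -0.8, -2.5]
width: 0.0592
grasp_force: 46.1
```

{"op": "arm_command", "data": {
  "increments": [
    {"linear": [-13.32, 6.4, -0.3], "twist": [0, 0, -0.3212]},
    {"linear": [-13.32, 6.4, -0.3], "twist": [0, 0, -0.3212]},
    {"linear": [-13.32, 6.4, -0.3], "twist": [0, 0, -0.3212]},
    {"linear": [-13.32, 6.4, -0.3], "twist": [0, 0, -0.3212]},
    {"linear": [-13.32, 6.4, -0.3], "twist": [0, 0, -0.3212]}
  ]
}}

```text
t: 14.95
tool_pos: [0.6022, -0.1149, 0.4018]
eef_rot: [[-0.717, -0.697, -0.0], [-0.697, 0.717, -0.0], [0.0, 0.0, -1.0]]
ft_force: [-0.4, -0.5, -2.8]
width: 0.0589
grasp_force: 46.1
```

```bash
python3 - <<'E'
from see import *
g=grasp((.5816,-.1337),224.2,-.020,0); held(YEL,.042,g,224.2,.080)
E
```

```text
t 14.95 tray origin [ 0.5966 -0.1203  0.2149] yaw 224.2 tool x of centre 0.0077 yc 0.0 zl 0.1449
shift cm [ 0.    0.08 13.49] twist 0.0
```

{"op": "arm_command", "data": {
  "increments": [
    {"linear": [0, 0.05, 4], "twist": [0, 0, 0]},
    {"linear": [0, 0.05, 8], "twist": [0, 0, 0]},
    {"linear": [0, 0.05, 10], "twist": [0, 0, 0]},
    {"linear": [0, 0.05, 11.3], "twist": [0, 0, 0]},
    {"linear": [0, 0.05, 11.3], "twist": [0, 0, 0]}
  ]
}}

```text
t: 15.5
tool_pos: [0.6009, -0.1154, 0.288]
eef_rot: [[-0.718, -0.696, -0.002], [-0.696, 0.718, 0.0], [0.001, 0.002, -1.0]]
ft_force: [0.6, -0.2, -1.7]
width: 0.0593
grasp_force: 46.0
```

{"op": "arm_command", "data": {
  "increments": [
    {"linear": [0, 0, 0.6], "twist": [0, 0, 0]},
    {"linear": [0, 0, 1.2], "twist": [0, 0, 0]},
    {"linear": [0, 0, 1.7], "twist": [0, 0, 0]},
    {"linear": [0, 0, 2.1], "twist": [0, 0, 0]},
    {"linear": [0, 0, 2.1], "twist": [0, 0, 0]}
  ]
}}

```text
t: 16.0
tool_pos: [0.6019, -0.1143, 0.2679]
eef_rot: [[-0.717, -0.697, 0.0], [-0.697, 0.717, -0.0], [-0.0, -0.0, -1.0]]
ft_force: [0.4, -0.3, -1.7]
width: 0.0595
grasp_force: 46.2
```

{"op": "arm_command", "data": {
  "increments": [
    {"linear": [0, 0, 0], "twist": [0, 0, 0]},
    {"linear": [0, 0, 0], "twist": [0, 0, 0]},
    {"linear": [0, 0, 0], "twist": [0, 0, 0]},
    {"linear": [0, 0, 0], "twist": [0, 0, 0]},
    {"linear": [0, 0, 0], "twist": [0, 0, 0]}
  ],
  "hand": 8.5
}}

```text
t: 16.5
tool_pos: [0.6019, -0.1143, 0.2679]
eef_rot: [[-0.717, -0.697, 0.0], [-0.697, 0.717, -0.0], [-0.0, -0.0, -1.0]]
ft_force: [0.0, 0.2, 0.3]
width: 0.0852
grasp_force: 0.0
```

{"op": "arm_command", "data": {
  "increments": [
    {"linear": [0, 0, -3], "twist": [0, 0, 0]},
    {"linear": [0, 0, -7], "twist": [0, 0, 0]},
    {"linear": [0, 0, -12], "twist": [0, 0, 0]},
    {"linear": [0, 0, -16], "twist": [0, 0, 0]},
    {"linear": [0, 0, -16], "twist": [0, 0, 0]}
  ]
}}

```text
t: 17.0
tool_pos: [0.6023, -0.1144, 0.4338]
eef_rot: [[-0.717, -0.697, 0.008], [-0.697, 0.717, -0.002], [-0.005, -0.007, -1.0]]
ft_force: [1.2, -0.2, 0.7]
width: 0.0851
grasp_force: 0.0
```

```bash
python3 - <<'E'
from see import *
s,P,M=snap("wrist"); cv2.imwrite("pics/w6.png",s["color"][...,::-1])
C,y,sz,N,z,b=fit(P,s["color"],(.596,-.12),.122); y=np.degrees(y)%360; print("medium",C.round(4),y,sz,N,z)
a=np.radians(224.2); d=C-[.5816,-.1337]; print("in deep", d@[np.cos(a),np.sin(a)], d@[-np.sin(a),np.cos(a)])
st=bot.state(); A=np.array(st["eef_rot"]); y=np.degrees(np.arctan2(A[1,0],A[0,0]))%360
print(st["tool_pos"]); seq(grasp((.604,.158),148,-.012,.25),-np.radians(148-y),4)
E
```

```text
medium [ 0.5964 -0.1198] 43.9498291015625 (139.63681030273438, 60.109169006347656) 3448 0.12282743470477409
in deep -0.020288213622820097 0.00033329509494209287
[ 0.60229401 -0.11439336  0.43073364]
t 17.05 w 0.0851 F [ 0.2 -0.3 -1. ]
0 [-4.85  4.56  0.64] 0.3325
1 [-3.1   5.89  0.64] 0.3325
2 [-1.    6.58  0.64] 0.3325
3 [1.2  6.55 0.64] 0.3325
```

Medium is seated well (rim at 0.1228, offset -20.3 mm). On to the white tray.

{"op": "arm_command", "data": {
  "increments": [
    {"linear": [-4.85, 4.56, 0], "twist": [0, 0, 0.3325]},
    {"linear": [-4.85, 4.56, 0], "twist": [0, 0, 0.3325]},
    {"linear": [-4.85, 4.56, 0], "twist": [0, 0, 0.3325]},
    {"linear": [-4.85, 4.56, 0], "twist": [0, 0, 0.3325]}
  ]
}}

```text
t: 17.45
tool_pos: [0.6047, -0.0472, 0.4269]
eef_rot: [[-0.905, -0.425, -0.002], [-0.425, 0.905, 0.0], [0.001, 0.001, -1.0]]
ft_force: [0.0, -0.4, -1.5]
width: 0.0847
grasp_force: 0.0
```

{"op": "arm_command", "data": {
  "increments": [
    {"linear": [-3.1, 5.89, 0], "twist": [0, 0, 0.3325]},
    {"linear": [-3.1, 5.89, 0], "twist": [0, 0, 0.3325]},
    {"linear": [-3.1, 5.89, 0], "twist": [0, 0, 0.3325]},
    {"linear": [-3.1, 5.89, 0], "twist": [0, 0, 0.3325]}
  ]
}}

```text
t: 17.85
tool_pos: [0.6078, 0.0188, 0.4272]
eef_rot: [[-0.994, -0.108, -0.001], [-0.108, 0.994, -0.0], [0.001, -0.0, -1.0]]
ft_force: [0.4, 0.3, 0.4]
width: 0.0849
grasp_force: 0.0
```

{"op": "arm_command", "data": {
  "increments": [
    {"linear": [-1, 6.58, 1.2], "twist": [0, 0, 0.3325]},
    {"linear": [-1, 6.58, 1.2], "twist": [0, 0, 0.3325]},
    {"linear": [-1, 6.58, 1.2], "twist": [0, 0, 0.3325]},
    {"linear": [-1, 6.58, 1.2], "twist": [0, 0, 0.3325]}
  ]
}}

```text
t: 18.25
tool_pos: [0.6108, 0.0849, 0.4153]
eef_rot: [[-0.975, 0.222, -0.001], [0.222, 0.975, -0.0], [0.001, -0.0, -1.0]]
ft_force: [-0.3, -0.3, 0.2]
width: 0.0847
grasp_force: 0.0
```

{"op": "arm_command", "data": {
  "increments": [
    {"linear": [1.2, 6.55, 1.2], "twist": [0, 0, 0.3325]},
    {"linear": [1.2, 6.55, 1.2], "twist": [0, 0, 0.3325]},
    {"linear": [1.2, 6.55, 1.2], "twist": [0, 0, 0.3325]},
    {"linear": [1.2, 6.55, 1.2], "twist": [0, 0, 0.3325]},
    {"linear": [1.2, 6.55, 1.2], "twist": [0, 0, 0.3325]}
  ]
}}

```text
t: 18.75
tool_pos: [0.614, 0.1507, 0.4039]
eef_rot: [[-0.849, 0.528, -0.0], [0.528, 0.849, -0.0], [-0.0, -0.0, -1.0]]
ft_force: [-0.7, 0.0, 0.5]
width: 0.0849
grasp_force: 0.0
```

```bash
python3 - <<'E'
from see import *
s,P,M=snap("wrist"); cv2.imwrite("pics/w7.png",s["color"][...,::-1])
C,y,sz,N,z,b=fit(P,s["color"],(.604,.158),.034); y=np.degrees(y)%360; print(C.round(4),y,sz,N,z,b)
m=(np.hypot(P[...,0]-.605,P[...,1]-.225)<.035)&(P[...,2]>.042)&(P[...,2]<.07); q=P[m]; print("timer",(q.min(0)+q.max(0))/2,np.ptp(q,0))
plan(grasp(C,y,-.012,.0265),y)
E
```

```text
[0.6051 0.1581] 147.82267761230472 (139.2255096435547, 60.11609649658203) 2732 0.03477988226318776 0.06021480863272828
timer [0.60427434 0.22586397 0.04879458] [0.03091104 0.03426214 0.01340996]
t 18.8 tcp [0.614  0.1507 0.404 ] lin cm [-0.05  0.16 22.25]
  tool x yaw 147.82267761230472 twist [0.0001 0.0002 0.0048]
  tool x yaw 327.8226776123047 twist [-3.0000e-04  1.0000e-04 -3.1368e+00]
```

View pics/w7.png

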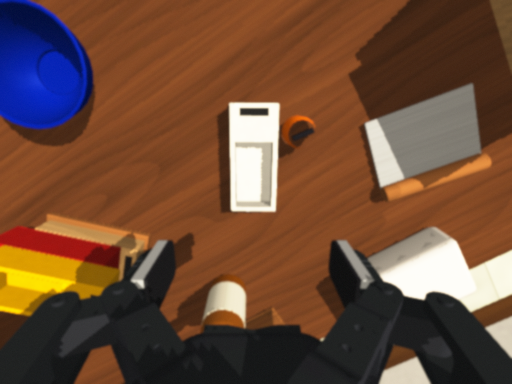

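White tray at (253,155), lip strip at (253,112), timer at (297,130). The timer clears the finger spots, and the red/yellow stack at (70,265) stands well.

{"op": "arm_command", "data": {
  "increments": [
    {"linear": [-0.05, 0.15, 5], "twist": [0, 0, 0.005]},
    {"linear": [-0.05, 0.15, 10], "twist": [0, 0, 0.005]},
    {"linear": [-0.05, 0.15, 14], "twist": [0, 0, 0.005]},
    {"linear": [-0.05, 0.15, 14], "twist": [0, 0, 0.005]},
    {"linear": [-0.05, 0.15, 14], "twist": [0, 0, 0.005]}
  ]
}}

```text
t: 19.3
tool_pos: [0.6152, 0.1522, 0.2651]
eef_rot: [[-0.846, 0.534, -0.0], [0.534, 0.846, -0.0], [0.0, -0.0, -1.0]]
ft_force: [0.9, 0.1, 2.0]
width: 0.0851
grasp_force: 0.0
```

{"op": "arm_command", "data": {
  "increments": [
    {"linear": [0, 0, 3], "twist": [0, 0, 0]},
    {"linear": [0, 0, 6], "twist": [0, 0, 0]},
    {"linear": [0, 0, 8.2], "twist": [0, 0, 0]},
    {"linear": [0, 0, 8.2], "twist": [0, 0, 0]},
    {"linear": [0, 0, 8.2], "twist": [0, 0, 0]}
  ]
}}

```text
t: 19.8
tool_pos: [0.6162, 0.1528, 0.1846]
eef_rot: [[-0.845, 0.534, 0.003], [0.534, 0.845, 0.001], [-0.002, 0.002, -1.0]]
ft_force: [0.6, -0.2, 0.1]
width: 0.0854
grasp_force: 0.0
```

{"op": "arm_command", "data": {
  "increments": [
    {"linear": [0, 0, 0], "twist": [0, 0, 0]},
    {"linear": [0, 0, 0], "twist": [0, 0, 0]},
    {"linear": [0, 0, 0], "twist": [0, 0, 0]},
    {"linear": [0, 0, 0], "twist": [0, 0, 0]},
    {"linear": [0, 0, 0], "twist": [0, 0, 0]}
  ],
  "hand": 5,
  "grip_force": 40
}}

```text
t: 20.3
tool_pos: [0.6158, 0.1529, 0.1841]
eef_rot: [[-0.845, 0.534, 0.003], [0.534, 0.845, 0.001], [-0.002, 0.002, -1.0]]
ft_force: [-0.5, -1.2, 10.5]
width: 0.0593
grasp_force: 41.2
```

{"op": "arm_command", "data": {
  "increments": [
    {"linear": [0, 0, 0], "twist": [0, 0, 0]},
    {"linear": [0, 0, 0], "twist": [0, 0, 0]},
    {"linear": [0, 0, 0], "twist": [0, 0, 0]}
  ]
}}

```text
t: 20.6
tool_pos: [0.6158, 0.1529, 0.1841]
eef_rot: [[-0.845, 0.534, 0.003], [0.534, 0.845, 0.001], [-0.002, 0.002, -1.0]]
ft_force: [-2.0, -0.8, 11.8]
width: 0.059
grasp_force: 41.2
```

{"op": "arm_command", "data": {
  "increments": [
    {"linear": [0, 0, -2], "twist": [0, 0, 0]},
    {"linear": [0, 0, -6], "twist": [0, 0, 0]},
    {"linear": [0, 0, -11], "twist": [0, 0, 0]},
    {"linear": [0, 0, -16], "twist": [0, 0, 0]},
    {"linear": [0, 0, -21], "twist": [0, 0, 0]}
  ]
}}

```text
t: 21.1
tool_pos: [0.6144, 0.1526, 0.3951]
eef_rot: [[-0.845, 0.534, 0.001], [0.534, 0.845, 0.0], [-0.001, 0.001, -1.0]]
ft_force: [0.9, -0.2, -0.3]
width: 0.0591
grasp_force: 45.2
```

```bash
python3 - <<'E'
from see import *
g=grasp((.5964,-.1198),44,-.020,0); print(g)
st=bot.state(); A=np.array(st["eef_rot"]); y=np.degrees(np.arctan2(A[1,0],A[0,0]))%360
print(st["tool_pos"]); seq(grasp(g,224,-.0115,.25),-np.radians(224-y),4)
held(WHT,.034,g,224,.117)
E
```

```text
[ 0.5820132  -0.13369317  0.        ]
[0.61441224 0.15257374 0.39512574]
t 21.1 w 0.0591 F [ 0.9 -0.2 -0.3]
0 [-3.21 -6.2  -0.25] -0.3329
1 [-1.   -6.91 -0.25] -0.3329
2 [ 1.31 -6.86 -0.25] -0.3329
3 [ 3.48 -6.05 -0.25] -0.3329
t 21.1 tray origin [0.6044 0.1586 0.212 ] yaw 147.71 tool x of centre 0.0119 yc -0.0005 zl 0.1491
shift cm [-13.71 -25.91   9.49] twist -1.3314
```

{"op": "arm_command", "data": {
  "increments": [
    {"linear": [-3.21, -6.2, -0.25], "twist": [0, 0, -0.3329]},
    {"linear": [-3.21, -6.2, -0.25], "twist": [0, 0, -0.3329]},
    {"linear": [-3.21, -6.2, -0.25], "twist": [0, 0, -0.3329]},
    {"linear": [-3.21, -6.2, -0.25], "twist": [0, 0, -0.3329]}
  ]
}}

```text
t: 21.55
tool_pos: [0.6089, 0.0825, 0.3954]
eef_rot: [[-0.973, 0.229, 0.001], [0.229, 0.973, 0.0], [-0.001, 0.0, -1.0]]
ft_force: [-0.8, -0.2, -1.5]
width: 0.0595
grasp_force: 45.2
```

{"op": "arm_command", "data": {
  "increments": [
    {"linear": [-1, -6.91, -0.25], "twist": [0, 0, -0.3329]},
    {"linear": [-1, -6.91, -0.25], "twist": [0, 0, -0.3329]},
    {"linear": [-1, -6.91, -0.25], "twist": [0, 0, -0.3329]},
    {"linear": [-1, -6.91, -0.25], "twist": [0, 0, -0.3329]}
  ]
}}

```text
t: 21.95
tool_pos: [0.603, 0.0135, 0.3974]
eef_rot: [[-0.995, -0.101, 0.001], [-0.101, 0.995, 0.0], [-0.001, 0.0, -1.0]]
ft_force: [1.0, 1.2, -1.6]
width: 0.0591
grasp_force: 45.2
```

{"op": "arm_command", "data": {
  "increments": [
    {"linear": [1.31, -6.86, -0.25], "twist": [0, 0, -0.3329]},
    {"linear": [1.31, -6.86, -0.25], "twist": [0, 0, -0.3329]},
    {"linear": [1.31, -6.86, -0.25], "twist": [0, 0, -0.3329]},
    {"linear": [1.31, -6.86, -0.25], "twist": [0, 0, -0.3329]}
  ]
}}

```text
t: 22.35
tool_pos: [0.5971, -0.0558, 0.3996]
eef_rot: [[-0.908, -0.42, 0.0], [-0.42, 0.908, 0.0], [-0.0, 0.0, -1.0]]
ft_force: [0.6, -0.1, -0.7]
width: 0.059
grasp_force: 45.2
```

{"op": "arm_command", "data": {
  "increments": [
    {"linear": [3.48, -6.05, -0.25], "twist": [0, 0, -0.3329]},
    {"linear": [3.48, -6.05, -0.25], "twist": [0, 0, -0.3329]},
    {"linear": [3.48, -6.05, -0.25], "twist": [0, 0, -0.3329]},
    {"linear": [3.48, -6.05, -0.25], "twist": [0, 0, -0.3329]},
    {"linear": [3.48, -6.05, -0.25], "twist": [0, 0, -0.3329]}
  ]
}}

```text
t: 22.85
tool_pos: [0.5911, -0.1245, 0.4019]
eef_rot: [[-0.721, -0.693, -0.0], [-0.693, 0.721, 0.0], [-0.0, 0.0, -1.0]]
ft_force: [-0.7, 0.5, -0.8]
width: 0.0591
grasp_force: 45.2
```

```bash
python3 - <<'E'
from see import *
held(WHT,.034,grasp((.5964,-.1198),44,-.020,0),224,.117)
E
```

```text
t 22.85 tray origin [ 0.5827 -0.1326  0.2188] yaw 223.86 tool x of centre 0.0117 yc -0.0001 zl 0.1491
shift cm [ 0.12 -0.03 10.18] twist -0.0024
```

Contact should come near TCP z = 0.3005 (10.15 cm down).

{"op": "arm_command", "data": {
  "increments": [
    {"linear": [0.1, 0, 4], "twist": [0, 0, -0.002]},
    {"linear": [0.1, 0, 6.5], "twist": [0, 0, -0.002]},
    {"linear": [0.1, 0, 8], "twist": [0, 0, -0.002]},
    {"linear": [0.1, 0, 8], "twist": [0, 0, -0.002]},
    {"linear": [0.1, 0, 8], "twist": [0, 0, -0.002]}
  ]
}}

```text
t: 23.4
tool_pos: [0.5903, -0.1257, 0.3225]
eef_rot: [[-0.718, -0.696, 0.0], [-0.696, 0.718, -0.0], [-0.0, -0.0, -1.0]]
ft_force: [-0.1, 0.2, -1.2]
width: 0.0589
grasp_force: 45.1
```

{"op": "arm_command", "data": {
  "increments": [
    {"linear": [0, 0, 0.6], "twist": [0, 0, 0]},
    {"linear": [0, 0, 1.2], "twist": [0, 0, 0]},
    {"linear": [0, 0, 1.7], "twist": [0, 0, 0]},
    {"linear": [0, 0, 2.0], "twist": [0, 0, 0]},
    {"linear": [0, 0, 2.0], "twist": [0, 0, 0]}
  ]
}}

```text
t: 23.9
tool_pos: [0.5901, -0.1262, 0.3016]
eef_rot: [[-0.718, -0.696, -0.0], [-0.696, 0.718, 0.0], [0.0, 0.0, -1.0]]
ft_force: [-0.1, 0.1, -1.2]
width: 0.0591
grasp_force: 45.2
```

{"op": "arm_command", "data": {
  "increments": [
    {"linear": [0, 0, 0], "twist": [0, 0, 0]},
    {"linear": [0, 0, 0], "twist": [0, 0, 0]},
    {"linear": [0, 0, 0], "twist": [0, 0, 0]},
    {"linear": [0, 0, 0], "twist": [0, 0, 0]},
    {"linear": [0, 0, 0], "twist": [0, 0, 0]}
  ],
  "hand": 8.5
}}

```text
t: 24.4
tool_pos: [0.5902, -0.1262, 0.302]
eef_rot: [[-0.718, -0.696, 0.0], [-0.696, 0.718, -0.0], [-0.0, -0.0, -1.0]]
ft_force: [-0.2, 0.2, -1.1]
width: 0.0852
grasp_force: 0.0
```

{"op": "arm_command", "data": {
  "increments": [
    {"linear": [0, 0, -3], "twist": [0, 0, 0]},
    {"linear": [0, 0, -7], "twist": [0, 0, 0]},
    {"linear": [0, 0, -12], "twist": [0, 0, 0]},
    {"linear": [0, 0, -14], "twist": [0, 0, 0]},
    {"linear": [0, 0, -14], "twist": [0, 0, 0]}
  ]
}}

```text
t: 24.9
tool_pos: [0.5905, -0.1263, 0.4454]
eef_rot: [[-0.718, -0.696, 0.005], [-0.696, 0.718, -0.001], [-0.003, -0.005, -1.0]]
ft_force: [0.4, 0.3, 0.3]
width: 0.085
grasp_force: 0.0
```

```bash
python3 - <<'E'
from see import *
s,P,M=snap("wrist"); cv2.imwrite("pics/w8.png",s["color"][...,::-1])
C,y,sz,N,z,b=fit(P,s["color"],(.582,-.133),.151); y=np.degrees(y)%360; print("shallow",C.round(4),y,sz,N,z)
a=np.radians(44); d=C-[.5964,-.1198]; print("in medium", d@[np.cos(a),np.sin(a)], d@[-np.sin(a),np.cos(a)])
s,P,M=snap("side"); cv2.imwrite("pics/s8.png",cv2.resize(s["color"][...,::-1],(800,600)))
E
```

```text
shallow [ 0.5814 -0.1349] 224.505012512207 (140.08700561523438, 60.26793670654297) 4473 0.15187994349633527
in medium -0.02127447589668492 -0.00045690891624326963
```

View pics/s8.png

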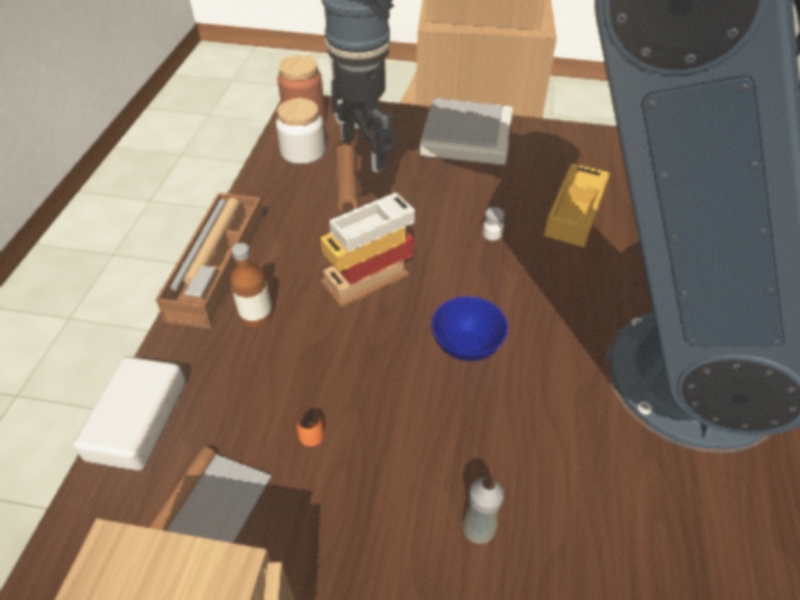

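The stack at (370,248) steps to and fro, red, then yellow, then white, and stands free. The mill, salt pot, timer, bowl, oil, pin and scraper look unmoved.

```bash
python3 -c "
from workcell import bot
print(bot.job_done())"
```

```text
the job is handed in; nothing more can be done
None
```

I stacked the red, yellow and white trays on the stand, each turned end for end with its foot down in the opening below, and handed the job in; the last pictures show the stack standing free and the other things where they were, though no verdict came back.

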